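# Walk the casting mould square to the fence

## Task

The heavy metal candle mould stands askew in front of the wooden fence. Nudge its corners with the fingertips, never gripping or lifting it, to walk it round square to the fence before it touches, so that no corner is driven into the wood; then push it up until one long side lies flush against the fence, with the mould's middle opposite the dowel. Leave the jar, bottle, tin and cup where they stand.

Things in the scene. Friction and masses are not known exactly. Their poses are not given: they have to be found in the camera images.
- mould: loose flat cast aluminium candle mould, 0.7 to 0.95 kg: 160 mm long (its y axis), 70 mm wide (its x), 42 mm high, eight round cups open in its top. Origin: centre of its underside, z up. Its long sides are alike: either may go to the fence. Starts with an end pointing roughly at the fence; slides on the table with dry friction (4 to 12 N), stopping when the push stops.
- fence: fixed dark wooden straight-edge, 300 mm long (its y axis), 24 mm thick, 32 mm high, two low feet behind. Origin: at table height, middle of its working face (robot's side); x points into the wood, z up. A pale 14 mm dowel on its top marks the middle (y = 0), reaching 54 mm above the table. Mould flush and central: its origin at x = -35 mm, y = 0 in this frame.
- jar: bystander: white lidded jar with blue band, 72 mm wide, 75 mm high, standing loose behind the fence. Origin at the centre of its underside.
- dropper: bystander: small amber bottle with black cap, 28 mm wide, 65 mm high, standing loose behind the fence. Origin at the centre of its underside.
- tin: bystander: flat round metal tin, 54 mm wide, 22 mm high, lying loose off the fence's -y end. Origin at the centre of its underside.
- cup: bystander: white paper cup, 74 mm wide at the rim, 85 mm high, standing loose off the fence's +y end. Origin at the centre of its underside.

How it is judged:
By the outcome, as a careful person would: the job done as asked, in the order asked, and still so for the second after the job is handed in, with the robot touching nothing.
It also fails if it takes over 72 s, if anything falls off the work surface, if the arm or the gripper's body presses on something with over 40 N, if the wrist force passes 120 N, or if a joint passes its speed limit or range.

## Robot

A 7-joint arm with a two-finger parallel gripper is mounted at the origin on the work surface. World frame = base frame: x ahead of the robot, y to its left, z up, the work surface at z = 0. Lengths are in m, angles in rad, forces in N, time in s.
With the tool pointing down it reaches from about 0.4 to 0.875 m from the base axis. Payload 6.5 kg.
Tool frame: the origin (TCP) lies where the fingers leave the gripper's body, on its centre line; the fingertips stand 64 mm ahead of it and the grasp point (between the pads) lies 45 mm ahead of it; z points along the fingers, y is the line along which they close (so a half turn about z gives the same grasp; the last joint's range is limited). The gripper opens to 88 mm and grips with 3 to 60 N. Pads are 18 mm wide; open, the fingers measure 123 mm over their backs; the gripper's body (75 mm by 187 mm) begins 45 mm behind the grasp point.
Start: joints at [1.085, 0.536, -0.004, 1.538, 0.003, 1.067, -0.071], TCP at [0.265, -0.594, 0.303] pointing down, gripper open.
Joint ranges: [-2.7, 2.7], [-0.37, 2.16], [-1.27, 1.26], [0.24, 2.4], [-1.31, 4.45], [0.19, 1.91], [-2.76, 2.76]. Speed limits (rad/s): [2.39, 2.39, 3.14, 3.14, 3.14, 3.14, 3.14].

## Interface

Orientations are given as [roll, pitch, yaw] about the fixed x, y, z axes, in that order (R = Rz(yaw) Ry(pitch) Rx(roll)).
In Python, from station import bot gives the robot as it stands.
- The arm moves only by the tool apply_moves, never from a script. Its argument "motion" is a list of rows, each an object with "xyz": the shift along the tool's x, y, z in units of 50 mm (1.0 is 50 mm), a list of three; "rot": the turn, a rotation vector about the tool's x, y, z in units of 5 degrees (1.0 is 5 degrees), a list of three; "jaw": the opening, from 0 (shut) to 1 (fully open). In form: [{"xyz": [dx, dy, dz], "rot": [ax, ay, az], "jaw": jaw}, ...]. A call has 1 to 10 rows; each row shifts and turns the commanded pose from where the row before left it, along the tool's axes as they then stand; what a row does not reach is not made up. A row lasts 1/8 s, in which the tool goes at most 62.5 mm and 10.7 degrees, less where a joint would pass 70% of its speed; a pose out of reach is approached as far as the arm can. A call is refused whole if a number of a shift passes 1 or a number of a turn 1, either way. A call with a gripper value outside its range is refused whole. The fingers move at their own pace and stop on an object; the grip force is fixed at half the most. Time passes only in rows, so rows that do not move let the fingers close. It gives the time, the measured TCP pose, the force, the opening and the grip force at its end, in the units of the state.
- bot.state(): the state, without advancing time (a new reading comes with each control period).
- bot.capture(name): name is "scene" or "top" or "wrist"; returns a dict with "img" (480x640x3 uint8, red, green, blue), "fx", "fy", "cx", "cy" (pixels), "R" (3x3) and "t" (3): a world point X has camera coordinates R X + t. Camera axes: x right, y down, z forward; pixel columns grow to the right and rows downward; lengths in m; the calibration is good to about 2 mm. A picture is of the moment at which its call begins. There is no depth.
- bot.sign_off(): hands the job in; it is judged then, once.
Trained networks look in a picture, given as the dict that the camera call returned (one of the last four; its "shot" number tells which), for a name from the list of things; names that differ only in an ending like _2 or _b are one class to them, and where a whole thing is asked for, a point or a joint stands for the part that bears it (a point fixed in the world has none). Each returns a list of dicts, best first, with "confidence" (0 to 1); they miss things now and then, are a little off and sometimes report something else, mostly with a low value. They report only what shows in the picture. A call takes as long as a camera call.
- bot.look_for(picture, target): "point" ([column, row] in pixels, amid what is visible of it).
The state is a dict: "clock": time; "joint_pos": joint angles; "dq": joint speeds; "tau": joint torques, N m; "ee_pos": TCP position; "tcp_rot": TCP orientation; "ft_force": force on the tool from outside, world axes, zero at the start; "ft_torque": the same for the moment, N m; "finger_gap": finger opening in m; "finger_force": force on a finger pad.
Only numpy, scipy, OpenCV 4.12 (cv2) and the standard library are available. Lean on these libraries where they do the work, as an engineer would, in place of code of your own. Each camera call takes 0.05 s, during which the arm holds its last target. There are 200 camera calls.

## Working session

There is one attempt and no reset: what is moved stays moved. The work goes in short steps, Python scripts to look and compute and a tool call to move; the robot and the scene stay as the last step left them, time stands still between calls to the robot, and variables do not carry over. Pictures are saved under pics/ and viewed, at most 10 in all, crops included, and the job is handed in when it is done.

Besides the shell and the picture viewer there is one more tool, called after ">>>" as name(argument=value, ...), one argument or row to a line, values as JSON. apply_moves: Moves the arm, as the interface text tells. Its arguments: {"type":"object","properties":{"motion":{"type":"array","items":{"type":"object","properties":{"xyz":{"type":"array","items":{"type":"number"}},"rot":{"type":"array","items":{"type":"number"}},"jaw":{"type":"number"}}}}},"required":["motion"]}

```bash
mkdir -p pics; ls
python3 - <<'E'
from station import bot
import cv2
s=bot.state(); print({k:s[k] for k in('clock','ee_pos','tcp_rot','finger_gap','ft_force')})
for n in("scene","top"):
    p=bot.capture(n); cv2.imwrite(f'pics/{n}0.png',p["img"][:,:,::-1])
    print(n,p['fx'],p['cx'],p['cy'],p['R'],p['t'])
    for t in("mould","fence","jar","dropper","tin","cup"): print(t,[(r['point'],round(r['confidence'],2)) for r in bot.look_for(p,t)[:2]])
E
```

```text
pics
{'clock': 0.0, 'ee_pos': array([ 0.26469252, -0.59312626,  0.30185043]), 'tcp_rot': array([-3.13988047e+00,  1.21606145e-04,  4.19827420e-01]), 'finger_gap': 0.08827635059067121, 'ft_force': array([-0.01278082,  0.26080564, -0.68924581])}
scene 567.6590956167619 320.2725625913606 241.96796973027165 [[-0.09869924  0.99509824 -0.00615977]
 [ 0.70460333  0.06551263 -0.70657076]
 [-0.70270378 -0.07407819 -0.70761558]] [ 0.02492409 -0.438435    1.59008999]
mould [([304.1, 207.0], 0.76)]
fence [([278.3, 252.8], 0.69)]
jar [([304.1, 276.9], 0.55)]
dropper [([251.7, 277.9], 0.69), ([304.3, 276.7], 0.4)]
tin [([169.1, 229.2], 0.86)]
cup [([461.3, 221.5], 0.71)]
top 486.9591830260728 321.8559278388224 238.41723725622387 [[-0.00903514 -0.99972439 -0.02166806]
 [-0.98180583  0.0129792  -0.18944354]
 [ 0.18967256  0.01956218 -0.9816525 ]] [0.08071521 0.64827169 1.01397608]
mould [([357.1, 292.8], 0.98)]
fence [([360.9, 230.2], 0.57)]
jar []
dropper [([479.8, 254.4], 0.71), ([386.2, 205.7], 0.48)]
tin [([475.8, 253.6], 0.64)]
cup [([214.3, 267.9], 0.73)]
```

View pics/top0.png

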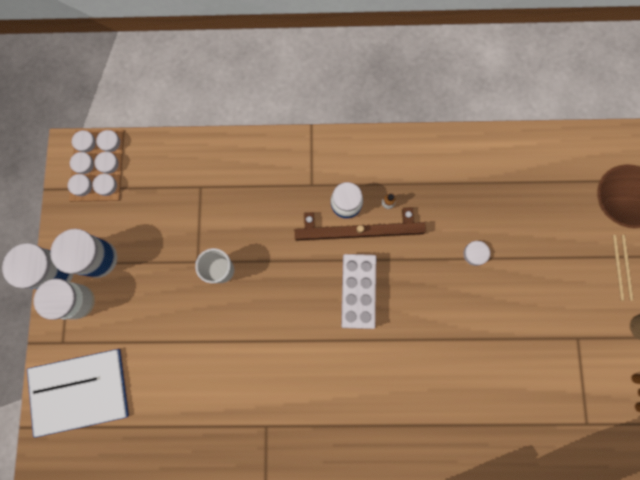

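View pics/scene0.png

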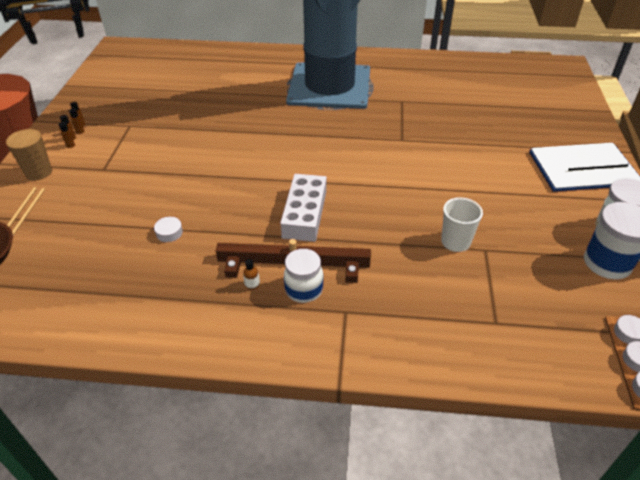

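The top view shows the mould with corners at about (344,255), (376,256), (375,328) and (342,327). The fence face runs from about (296,240) to (425,233), with the dowel at (361,229). The scene view agrees: the jar and bottle are behind the fence, the tin is on the -y side and the cup on the +y side. Next I'll fit box models to get poses.

```bash
cat > h.py <<'E'
from station import bot
import cv2, numpy as np
from scipy.optimize import minimize
def proj(p,X):
    c=np.asarray(X)@np.array(p['R']).T+p['t']
    return np.c_[p['fx']*c[:,0]/c[:,2]+p['cx'],p['fy']*c[:,1]/c[:,2]+p['cy']]
def unproj(p,uv,z):
    R=np.array(p['R']);C=-R.T@p['t']
    d=np.c_[(np.array(uv)-[p['cx'],p['cy']])/[p['fx'],p['fy']],np.ones(len(uv))]@R
    return C+d*((z-C[2])/d[:,2])[:,None]
def box(x,y,a,lx,ly,h,x0=0):
    q=np.array([[i*lx/2+x0,j*ly/2,k*h] for i in(-1,1) for j in(-1,1) for k in(0,1)])
    c,s=np.cos(a),np.sin(a)
    return q@np.array([[c,-s,0],[s,c,0],[0,0,1]]).T+[x,y,0]
def fit(p,mask,dims,x0,off,win):
    S=4;x1,y1,x2,y2=win
    m=cv2.resize(mask[y1:y2,x1:x2].astype(np.float32),None,fx=S,fy=S)
    def cost(v):
        uv=(proj(p,box(*v,*dims,off))-[x1,y1]+.5)*S-.5
        im=np.zeros(m.shape,np.uint8)
        cv2.fillConvexPoly(im,cv2.convexHull((uv*16).round().astype(np.int32)),1,shift=4)
        return np.abs(im-m).sum()/m.sum()
    r=minimize(cost,x0,method='Nelder-Mead',options=dict(initial_simplex=np.array(x0)+np.array([[0,0,0],[.015,0,0],[0,.015,0],[0,0,.15]]),xatol=1e-5,fatol=1e-6,maxiter=400))
    return r.x,r.fun
def mouldmask(p,win):
    hsv=cv2.cvtColor(p['img'],cv2.COLOR_RGB2HSV)
    m=((hsv[...,1]<75)&(hsv[...,2]>60)).astype(np.uint8)
    x1,y1,x2,y2=win;w=np.zeros_like(m);w[y1:y2,x1:x2]=m[y1:y2,x1:x2]
    n,l,st,_=cv2.connectedComponentsWithStats(w)
    k=1+st[1:,4].argmax()
    c,_=cv2.findContours((l==k).astype(np.uint8),0,2)
    return cv2.drawContours(np.zeros_like(m),c,-1,1,-1)
E
python3 - <<'E'
from h import *
p=bot.capture("top"); R=np.array(p['R']); print('cam',-R.T@p['t'])
win=(320,243,400,345); m=mouldmask(p,win); print(m.sum(),cv2.boundingRect(m))
c=unproj(p,[[359,291]],.042)[0];print(c)
for a0 in(np.pi/2,1.45,1.7): print('mould',fit(p,m,(.07,.16,.042),[c[0],c[1],a0],0,win))
hsv=cv2.cvtColor(p['img'],cv2.COLOR_RGB2HSV); V=hsv[...,2]
print(V[225:250,330],V[225:250,400],V[225:250,361])
pts=[]
d=(V<95)
for u in range(300,424,4):
    col=np.where(d[222:246,u])[0]+222
    pts.append((u,col.min(),col.max()))
print(pts)
for t,z in(("tin",.022),("cup",.04),("jar",.04),("dropper",.03)):
    for r in bot.look_for(p,t)[:1]: print(t,unproj(p,[r['point']],z)[0])
vis=cv2.resize(p['img'][190:345,280:440],None,fx=5,fy=5,interpolation=cv2.INTER_CUBIC)[:600]
cv2.imwrite('pics/crop.png',vis[:,:,::-1])
E
```

```text
cam [0.44488276 0.05244333 1.11993199]
2568 (341, 254, 36, 75)
[ 0.53397947 -0.00693525  0.042     ]
mould (array([ 0.53507979, -0.00611091,  1.54145081]), np.float64(0.07497246563434601))
mould (array([ 0.53575577, -0.00648446,  1.52932646]), np.float64(0.07745722681283951))
mould (array([ 0.53531019, -0.00645772,  1.52961533]), np.float64(0.0773324966430664))
[158 138 114 103 102 102 104 104 104 104 103  93  72  81 115 142 154 156
 157 160 160 162 160 161 162] [106 106 104 103 102 101  98  91  76  71 100 135 150 152 153 152 154 156
 158 161 163 162 163 162 162] [155 177 192 198 196 183 147 113 103  96  80  72 102 137 151 153 154 156
 157 160 161 161 161 162 162]
[(300, np.int64(238), np.int64(239)), (304, np.int64(237), np.int64(239)), (308, np.int64(237), np.int64(239)), (312, np.int64(222), np.int64(239)), (316, np.int64(237), np.int64(239)), (320, np.int64(237), np.int64(238)), (324, np.int64(236), np.int64(238)), (328, np.int64(236), np.int64(238)), (332, np.int64(236), np.int64(238)), (336, np.int64(236), np.int64(238)), (340, np.int64(236), np.int64(237)), (344, np.int64(236), np.int64(237)), (348, np.int64(235), np.int64(237)), (352, np.int64(235), np.int64(237)), (356, np.int64(235), np.int64(237)), (360, np.int64(235), np.int64(236)), (364, np.int64(230), np.int64(236)), (368, np.int64(226), np.int64(236)), (372, np.int64(234), np.int64(236)), (376, np.int64(234), np.int64(236)), (380, np.int64(234), np.int64(235)), (384, np.int64(233), np.int64(235)), (388, np.int64(233), np.int64(235)), (392, np.int64(233), np.int64(235)), (396, np.int64(232), np.int64(235)), (400, np.int64(232), np.int64(234)), (404, np.int64(222), np.int64(234)), (408, np.int64(231), np.int64(234)), (412, np.int64(222), np.int64(234)), (416, np.int64(231), np.int64(234)), (420, np.int64(230), np.int64(233))]
tin [ 0.62222659 -0.27028181  0.022     ]
cup [0.59254113 0.31718558 0.04      ]
jar [0.7362596  0.01427268 0.04      ]
```

View pics/crop.png

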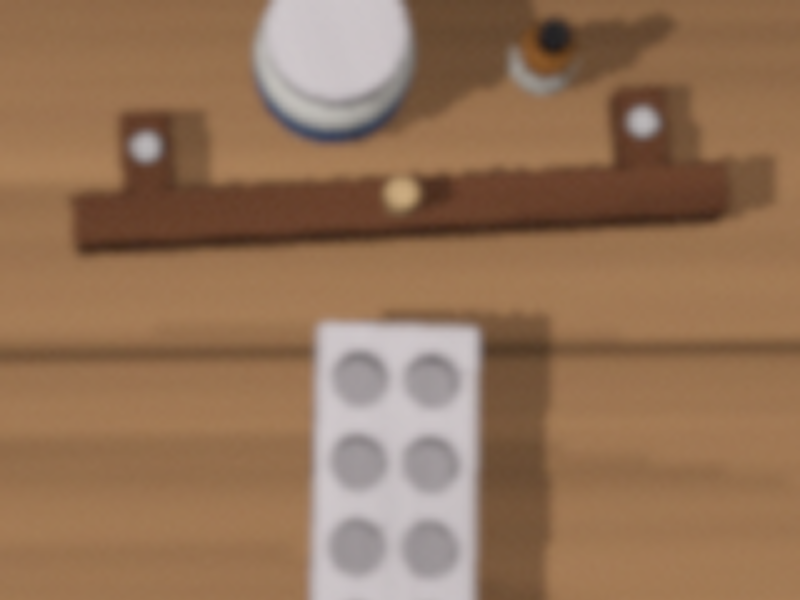

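The crop shows the fence face base running from (296,240.4) to (424.4,234), with the dowel top at (360,229). The mould's far end is at rows 254–255, about 17 px short of the fence.

```bash
cat >> h.py <<'E'
def fr(F,X):  # world (x,y,yaw) -> fence frame
    c,s=np.cos(F[2]),np.sin(F[2]);d=np.array(X[:2])-F[:2]
    return np.array([c*d[0]+s*d[1],-s*d[0]+c*d[1],X[2]-F[2]])
E
python3 - <<'E'
from h import *
p=bot.capture("top")
V=cv2.cvtColor(p['img'],cv2.COLOR_RGB2HSV)[...,2].astype(float)
us=[];vs=[]
for u in range(300,422):
    if 338<u<382: pass
    k=226+np.argmin(V[226:243,u]); 
    while V[k,u]<112:k+=1
    us.append(u);vs.append(k-1+(112-V[k-1,u])/(V[k,u]-V[k-1,u]))
a=np.polyfit(us,vs,1);print('resid',np.std(np.polyval(a,us)-vs))
W=unproj(p,np.c_[us,np.polyval(a,us)],0)
d=W[0]-W[-1];phi=np.arctan2(-d[0],d[1])
E=unproj(p,[[295.8,np.polyval(a,295.8)],[424.6,np.polyval(a,424.6)]],0)
print('len',np.linalg.norm(E[0]-E[1]),E.mean(0))
D=unproj(p,[[360.5,228.3]],.054)[0];print('dowel',D)
F=np.array([*E.mean(0)[:2],phi]);print('F',F,'dowel in F',fr(F,[D[0],D[1],0]))
print('mould in F',fr(F,[.5353,-.0063,1.535]))
for n,x in(("cup",(.5925,.317,0)),("tin",(.622,-.270,0)),("jar",(.736,.014,0))):print(n,fr(F,x))
E
```

```text
resid 0.05748877790154215
len 0.3014627568827437 [ 0.6625067  -0.01474214  0.        ]
dowel [ 0.67272511 -0.01290276  0.054     ]
F [ 0.6625067  -0.01474214  0.03778324] dowel in F [ 0.0102806   0.00145207 -0.03778324]
mould in F [-0.12679702  0.01324125  1.49721676]
cup [-0.05742542  0.33414983 -0.03778324]
tin [-0.05011996 -0.25354557 -0.03778324]
jar [ 0.07452656  0.02594547 -0.03778324]
```

>>> apply_moves(
  motion=[
    {"xyz": [0.5, -1, 0], "rot": [0, 0, 0.88], "jaw": 0},
    {"xyz": [0.5, -1, 0], "rot": [0, 0, 0.88], "jaw": 0},
    {"xyz": [0.5, -1, 0], "rot": [0, 0, 0.88], "jaw": 0},
    {"xyz": [0.5, -1, 0], "rot": [0, 0, 0.88], "jaw": 0},
    {"xyz": [0.5, -1, 0], "rot": [0, 0, 0.86], "jaw": 0},
    {"xyz": [0.5, -1, 0], "rot": [0, 0, 0], "jaw": 0},
    {"xyz": [0.5, -1, 0], "rot": [0, 0, 0], "jaw": 0},
    {"xyz": [0.5, -1, 0], "rot": [0, 0, 0], "jaw": 0},
    {"xyz": [0.5, -1, 0], "rot": [0, 0, 0], "jaw": 0},
    {"xyz": [0, 0, 0], "rot": [0, 0, 0], "jaw": 0},
  ],
)

```text
clock: 2.25
ee_pos: [0.4134, -0.1137, 0.3031]
tcp_rot: [-3.141, -0.002, 0.045]
ft_force: [-0.1, -0.9, 0.8]
finger_gap: 0.0002
finger_force: 0.0
```

```bash
cat >> h.py <<'E'
F=np.array([.6635,-.0140,.0378])
def tof(x,y,tip):  # remaining shift in tool units to fence-frame x,y and tip height
    s=bot.state();e=s['ee_pos'];f=fr(F,[e[0],e[1],s['tcp_rot'][2]]);a=f[2]
    d=np.array([x,y])-f[:2];c,sn=np.cos(a),np.sin(a)
    print('t',round(s['clock'],2),'tool in F',f.round(4),'z',e[2].round(4),'units',np.array([c*d[0]+sn*d[1],sn*d[0]-c*d[1],e[2]-.064-tip]).__truediv__(.05).round(2),'rotz',round(np.degrees(a)/5,2),'gap',s['finger_gap'].round(4),'rp',s['tcp_rot'][:2].round(3))
E
python3 -c "
from h import *
tof(-.065,.085,.02)"
```

```text
Traceback (most recent call last):
  File "h.py", line 40, in tof
    print('t',round(s['clock'],2),'tool in F',f.round(4),'z',e[2].round(4),'units',np.array([c*d[0]+sn*d[1],sn*d[0]-c*d[1],e[2]-.064-tip]).__truediv__(.05).round(2),'rotz',round(np.degrees(a)/5,2),'gap',s['finger_gap'].round(4),'rp',s['tcp_rot'][:2].round(3))
                                                                                                                                                                                                           ^^^^^^^^^^^^^^^^^^^^^
AttributeError: 'float' object has no attribute 'round'
```

```bash
sed -i "s/s\['finger_gap'\].round(4)/round(float(s['finger_gap']),4)/; s/e\[2\].round(4)/round(float(e[2]),4)/" h.py
python3 -c "
from h import *
tof(-.065,.085,.02)"
```

```text
t 2.25 tool in F [-0.2537 -0.0901  0.0075] z 0.3031 units [ 3.8  -3.47  4.38] rotz 0.09 gap 0.0002 rp [-3.141e+00 -2.000e-03]
```

>>> apply_moves(
  motion=[
    {"xyz": [0.95, -0.87, 0], "rot": [0, 0, 0.09], "jaw": 0},
    {"xyz": [0.95, -0.87, 0], "rot": [0, 0, 0], "jaw": 0},
    {"xyz": [0.95, -0.87, 0], "rot": [0, 0, 0], "jaw": 0},
    {"xyz": [0.95, -0.87, 0], "rot": [0, 0, 0], "jaw": 0},
    {"xyz": [0, 0, 0.9], "rot": [0, 0, 0], "jaw": 0},
    {"xyz": [0, 0, 0.9], "rot": [0, 0, 0], "jaw": 0},
    {"xyz": [0, 0, 0.9], "rot": [0, 0, 0], "jaw": 0},
    {"xyz": [0, 0, 0.8], "rot": [0, 0, 0], "jaw": 0},
    {"xyz": [0, 0, 0], "rot": [0, 0, 0], "jaw": 0},
  ],
)

```text
clock: 3.38
ee_pos: [0.5887, 0.0554, 0.125]
tcp_rot: [3.14, 0.006, 0.029]
ft_force: [0.8, 0.5, 1.2]
finger_gap: 0.0006
finger_force: 0.0
```

```bash
python3 -c "
from h import *
tof(-.065,.085,.02)
p=bot.capture('scene');cv2.imwrite('pics/s1.png',cv2.resize(p['img'][130:310,200:480],None,fx=2.8,fy=2.8)[:,:,::-1])"
```

```text
t 3.38 tool in F [-0.0721  0.0722 -0.009 ] z 0.125 units [ 0.14 -0.26  0.82] rotz -0.1 gap 0.0006 rp [3.14  0.006]
```

View pics/s1.png

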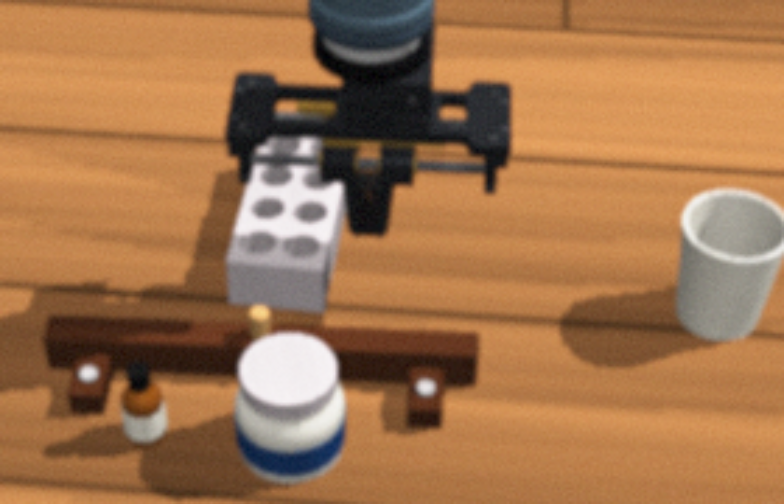

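The picture shows the closed fingertips just off the mould's +y side and still raised, with the cup well clear.

>>> apply_moves(
  motion=[
    {"xyz": [0.12, -0.26, 0], "rot": [0, 0, -0.1], "jaw": 0},
    {"xyz": [0, 0, 0.4], "rot": [0, 0, 0], "jaw": 0},
    {"xyz": [0, 0, 0.4], "rot": [0, 0, 0], "jaw": 0},
    {"xyz": [0, 0.2, 0], "rot": [0, 0, 0], "jaw": 0},
    {"xyz": [0, 0.2, 0], "rot": [0, 0, 0], "jaw": 0},
    {"xyz": [0, 0.2, 0], "rot": [0, 0, 0], "jaw": 0},
    {"xyz": [0, 0.15, 0], "rot": [0, 0, 0], "jaw": 0},
    {"xyz": [0, 0.15, 0], "rot": [0, 0, 0], "jaw": 0},
    {"xyz": [0, 0.15, 0], "rot": [0, 0, 0], "jaw": 0},
    {"xyz": [0, 0.15, 0], "rot": [0, 0, 0], "jaw": 0},
  ],
)

```text
clock: 4.68
ee_pos: [0.599, 0.0105, 0.088]
tcp_rot: [-3.141, -0.001, 0.039]
ft_force: [1.3, 4.6, 2.2]
finger_gap: 0.0002
finger_force: 2.3
```

```bash
python3 -c "
from h import *
tof(-.065,.02,.02)"
```

```text
t 4.67 tool in F [-0.0635  0.027   0.0012] z 0.088 units [-0.03  0.14  0.08] rotz 0.01 gap 0.0002 rp [-3.141e+00 -1.000e-03]
```

>>> apply_moves(
  motion=[
    {"xyz": [0, 0.15, 0], "rot": [0, 0, 0], "jaw": 0},
    {"xyz": [0, 0.1, 0], "rot": [0, 0, 0], "jaw": 0},
    {"xyz": [0, -0.4, 0], "rot": [0, 0, 0], "jaw": 0},
    {"xyz": [0, 0, -0.8], "rot": [0, 0, 0], "jaw": 0},
    {"xyz": [0, 0, -0.8], "rot": [0, 0, 0], "jaw": 0},
    {"xyz": [-0.6, 0.8, 0], "rot": [0, 0, 0], "jaw": 0},
    {"xyz": [-0.6, 0.8, 0], "rot": [0, 0, 0], "jaw": 0},
    {"xyz": [-0.6, 0.8, 0], "rot": [0, 0, 0], "jaw": 0},
    {"xyz": [-0.6, 0.8, 0], "rot": [0, 0, 0], "jaw": 0},
    {"xyz": [0, 0, 0], "rot": [0, 0, 0], "jaw": 0},
  ],
)

```text
clock: 5.92
ee_pos: [0.4813, -0.15, 0.167]
tcp_rot: [3.14, 0.005, 0.032]
ft_force: [0.8, 1.6, -1.1]
finger_gap: 0.0004
finger_force: 0.0
```

```bash
python3 -c "
from h import *
tof(-.19,-.12,.02)
a=bot.capture('top');b=bot.capture('scene')
cv2.imwrite('pics/two.png',np.hstack([cv2.resize(a['img'][170:370,260:460],(400,400)),cv2.resize(b['img'][130:330,180:380],(400,400))])[:,:,::-1])"
```

```text
t 5.92 tool in F [-0.1873 -0.129  -0.0055] z 0.167 units [-0.06 -0.18  1.66] rotz -0.06 gap 0.0004 rp [3.14  0.005]
```

View pics/two.png

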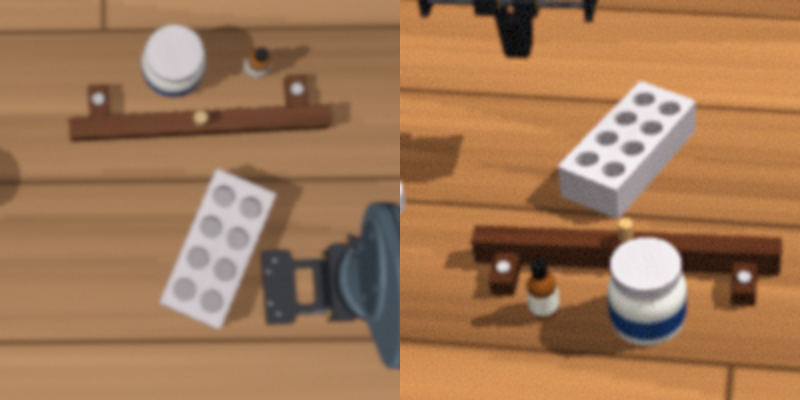

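The top view is clear: the mould has turned about 25–30° clockwise and its nearest corner still stands off the fence. The tool is to its right and not hiding it. I'll fit its pose.

```bash
cat >> h.py <<'E'
def mould(guess,save=None):  # guess: fence-frame x,y,yaw
    p=bot.capture('top');g=np.array(guess);c,s=np.cos(F[2]),np.sin(F[2])
    w0=np.array([F[0]+c*g[0]-s*g[1],F[1]+s*g[0]+c*g[1],g[2]+F[2]])
    r=bot.look_for(p,'mould');pt=np.array(r[0]['point'])
    hsv=cv2.cvtColor(p['img'],cv2.COLOR_RGB2HSV)
    m=((hsv[...,1]<60)&(hsv[...,2]>85)).astype(np.uint8)
    x,y=pt.astype(int);win=(x-60,y-60,x+60,y+60)
    n,l,st,cen=cv2.connectedComponentsWithStats(m)
    k=1+np.argmin(np.where(st[1:,4]>800,np.hypot(*(cen[1:]-pt).T),1e9))
    cs,_=cv2.findContours((l==k).astype(np.uint8),0,2)
    M=cv2.drawContours(np.zeros_like(m),cs,-1,1,-1)
    X=unproj(p,[cen[k]],.03)[0];w0[:2]=X[:2]
    best=min((fit(p,M,(.07,.16,.042),[w0[0],w0[1],w0[2]+d],0,win) for d in(-.15,0,.1)),key=lambda t:t[1])
    f=fr(F,best[0]);cr=box(*f,.07,.16,.042)[::2,:2]
    print('area',int(M.sum()),'err',round(best[1],3),'mould F',f[:2].round(4),'deg',np.degrees(f[2]).round(2),'corners',cr.round(3).tolist())
    return f
E
python3 -c "
from h import *
mould([-.127,-.0,1.0]);tof(-.19,-.12,.02)"
```

```text
area 2516 err 0.058 mould F [-0.1347 -0.0097] deg 63.67 corners [[-0.079, -0.077], [-0.222, -0.006], [-0.047, -0.014], [-0.191, 0.057]]
t 6.12 tool in F [-0.1831 -0.1242  0.003 ] z 0.1676 units [-0.14 -0.08  1.67] rotz 0.03 gap 0.0004 rp [-3.141  0.   ]
```

>>> apply_moves(
  motion=[
    {"xyz": [-0.8, -0.5, 0], "rot": [0, 0, 0], "jaw": 0},
    {"xyz": [-0.3, -0.75, 0], "rot": [0, 0, 0], "jaw": 0},
    {"xyz": [0, 0, 0.8], "rot": [0, 0, 0], "jaw": 0},
    {"xyz": [0, 0, 0.8], "rot": [0, 0, 0], "jaw": 0},
    {"xyz": [0, 0, 0], "rot": [0, 0, 0], "jaw": 0},
  ],
)

```text
clock: 6.75
ee_pos: [0.426, -0.0845, 0.0859]
tcp_rot: [-3.14, 0.005, 0.042]
ft_force: [-0.1, -0.3, -0.1]
finger_gap: 0.0003
finger_force: 0.0
```

```bash
python3 -c "
from h import *
tof(-.217,-.0305,.02)"
```

```text
t 6.75 tool in F [-0.24   -0.0615  0.0038] z 0.0859 units [ 0.46 -0.62  0.04] rotz 0.04 gap 0.0003 rp [-3.14   0.005]
```

>>> apply_moves(
  motion=[
    {"xyz": [0.23, -0.3, 0], "rot": [0, 0, 0.04], "jaw": 0},
    {"xyz": [0.23, -0.3, 0], "rot": [0, 0, 0], "jaw": 0},
    {"xyz": [0.1, -0.17, 0], "rot": [0, 0, 0], "jaw": 0},
    {"xyz": [0.11, -0.16, 0], "rot": [0, 0, 0], "jaw": 0},
    {"xyz": [0.13, -0.15, 0], "rot": [0, 0, 0], "jaw": 0},
    {"xyz": [0.14, -0.14, 0], "rot": [0, 0, 0], "jaw": 0},
    {"xyz": [0.15, -0.13, 0], "rot": [0, 0, 0], "jaw": 0},
    {"xyz": [0, 0, 0], "rot": [0, 0, 0], "jaw": 0},
    {"xyz": [-0.4, 0.3, 0], "rot": [0, 0, 0], "jaw": 0},
    {"xyz": [0, 0, -0.8], "rot": [0, 0, 0], "jaw": 0},
  ],
)

```text
clock: 8.0
ee_pos: [0.4573, -0.0336, 0.1267]
tcp_rot: [3.141, 0.005, 0.034]
ft_force: [0.2, -0.0, -0.4]
finger_gap: 0.0005
finger_force: 0.0
```

>>> apply_moves(
  motion=[
    {"xyz": [0, 0.4, -0.8], "rot": [0, 0, 0], "jaw": 0},
    {"xyz": [0, 1, 0], "rot": [0, 0, 0], "jaw": 0},
    {"xyz": [0, 1, 0], "rot": [0, 0, 0], "jaw": 0},
    {"xyz": [0, 1, 0], "rot": [0, 0, 0], "jaw": 0},
    {"xyz": [0, 0, 0], "rot": [0, 0, 0], "jaw": 0},
  ],
)

```text
clock: 8.62
ee_pos: [0.4658, -0.2072, 0.1683]
tcp_rot: [3.139, -0.002, 0.028]
ft_force: [-0.4, 0.3, 0.3]
finger_gap: 0.0005
finger_force: 0.0
```

```bash
python3 -c "
from h import *
mould([-.12,-.0,.6]);tof(-.19,-.12,.02)"
```

```text
area 2473 err 0.055 mould F [-0.1111  0.0039] deg 44.3 corners [[-0.08, -0.078], [-0.192, 0.037], [-0.03, -0.029], [-0.142, 0.086]]
t 8.72 tool in F [-0.2044 -0.1809 -0.0038] z 0.1681 units [ 0.28 -1.22  1.68] rotz -0.04 gap 0.0003 rp [ 3.142e+00 -1.000e-03]
```

>>> apply_moves(
  motion=[
    {"xyz": [-0.2, -0.8, 0], "rot": [0, 0, -0.04], "jaw": 0},
    {"xyz": [-0.2, -0.8, 0], "rot": [0, 0, 0], "jaw": 0},
    {"xyz": [0, -0.8, 0], "rot": [0, 0, 0], "jaw": 0},
    {"xyz": [0, -0.8, 0], "rot": [0, 0, 0], "jaw": 0},
    {"xyz": [0, 0, 0.8], "rot": [0, 0, 0], "jaw": 0},
    {"xyz": [0, 0, 0.8], "rot": [0, 0, 0], "jaw": 0},
    {"xyz": [0, 0, 0], "rot": [0, 0, 0], "jaw": 0},
  ],
)

```text
clock: 9.6
ee_pos: [0.4379, -0.0415, 0.0862]
tcp_rot: [-3.141, 0.005, 0.042]
ft_force: [0.1, 0.7, 0.8]
finger_gap: 0.0001
finger_force: 0.0
```

```bash
python3 -c "
from h import *
tof(-.195,.014,.02)"
```

```text
t 9.6 tool in F [-0.2265 -0.019   0.004 ] z 0.0862 units [ 0.63 -0.66  0.04] rotz 0.05 gap 0.0001 rp [-3.141  0.005]
```

>>> apply_moves(
  motion=[
    {"xyz": [0.3, -0.33, 0], "rot": [0, 0, 0.05], "jaw": 0},
    {"xyz": [0.3, -0.33, 0], "rot": [0, 0, 0], "jaw": 0},
    {"xyz": [0.15, -0.14, 0], "rot": [0, 0, 0], "jaw": 0},
    {"xyz": [0.16, -0.14, 0], "rot": [0, 0, 0], "jaw": 0},
    {"xyz": [0.17, -0.12, 0], "rot": [0, 0, 0], "jaw": 0},
    {"xyz": [0.18, -0.1, 0], "rot": [0, 0, 0], "jaw": 0},
    {"xyz": [0, 0, 0], "rot": [0, 0, 0], "jaw": 0},
    {"xyz": [-0.5, 0.2, 0], "rot": [0, 0, 0], "jaw": 0},
    {"xyz": [0, 0, -0.8], "rot": [0, 0, 0], "jaw": 0},
    {"xyz": [0, 0.5, -0.8], "rot": [0, 0, 0], "jaw": 0},
  ],
)

```text
clock: 10.85
ee_pos: [0.4772, -0.0178, 0.1691]
tcp_rot: [-3.141, -0.001, 0.038]
ft_force: [0.5, -0.9, -0.4]
finger_gap: 0.0006
finger_force: 0.0
```

>>> apply_moves(
  motion=[
    {"xyz": [-0.3, 1, 0], "rot": [0, 0, 0], "jaw": 0},
    {"xyz": [-0.2, 1, 0], "rot": [0, 0, 0], "jaw": 0},
    {"xyz": [0, 1, 0], "rot": [0, 0, 0], "jaw": 0},
    {"xyz": [0, 0.5, 0], "rot": [0, 0, 0], "jaw": 0},
    {"xyz": [0, 0, 0], "rot": [0, 0, 0], "jaw": 0},
  ],
)

```text
clock: 11.48
ee_pos: [0.458, -0.1971, 0.1682]
tcp_rot: [3.14, -0.002, 0.03]
ft_force: [0.8, 0.7, 0.9]
finger_gap: 0.0003
finger_force: 0.0
```

```bash
python3 -c "
from h import *
mould([-.1,-.0,.4]);tof(-.195,.014,.02)"
```

```text
area 2485 err 0.048 mould F [-0.091   0.0081] deg 25.2 corners [[-0.089, -0.079], [-0.157, 0.066], [-0.025, -0.049], [-0.093, 0.095]]
t 11.57 tool in F [-0.2121 -0.172  -0.0033] z 0.168 units [ 0.33 -3.72  1.68] rotz -0.04 gap 0.0001 rp [-3.141e+00 -1.000e-03]
```

>>> apply_moves(
  motion=[
    {"xyz": [0.1, -1, 0], "rot": [0, 0, -0.04], "jaw": 0},
    {"xyz": [0.1, -1, 0], "rot": [0, 0, 0], "jaw": 0},
    {"xyz": [0.1, -1, 0], "rot": [0, 0, 0], "jaw": 0},
    {"xyz": [0, -1, 0], "rot": [0, 0, 0], "jaw": 0},
    {"xyz": [0, -0.2, 0.8], "rot": [0, 0, 0], "jaw": 0},
    {"xyz": [0, 0, 0.8], "rot": [0, 0, 0], "jaw": 0},
    {"xyz": [0, 0, 0], "rot": [0, 0, 0], "jaw": 0},
  ],
)

```text
clock: 12.45
ee_pos: [0.4629, 0.0174, 0.0861]
tcp_rot: [-3.141, 0.005, 0.041]
ft_force: [0.4, -1.0, -0.2]
finger_gap: 0.0005
finger_force: 0.0
```

```bash
python3 -c "
from h import *
tof(-.162,.044,.02)"
```

```text
t 12.45 tool in F [-0.1993  0.0389  0.0033] z 0.0861 units [ 0.75 -0.1   0.04] rotz 0.04 gap 0.0005 rp [-3.141  0.005]
```

>>> apply_moves(
  motion=[
    {"xyz": [0.37, -0.05, 0], "rot": [0, 0, 0.04], "jaw": 0},
    {"xyz": [0.37, -0.05, 0], "rot": [0, 0, 0], "jaw": 0},
    {"xyz": [0.19, -0.07, 0], "rot": [0, 0, 0], "jaw": 0},
    {"xyz": [0.19, -0.05, 0], "rot": [0, 0, 0], "jaw": 0},
    {"xyz": [0.2, -0.03, 0], "rot": [0, 0, 0], "jaw": 0},
    {"xyz": [0.1, 0, 0], "rot": [0, 0, 0], "jaw": 0},
    {"xyz": [0, 0, 0], "rot": [0, 0, 0], "jaw": 0},
    {"xyz": [-0.6, 0, 0], "rot": [0, 0, 0], "jaw": 0},
    {"xyz": [-0.3, 0, -0.8], "rot": [0, 0, 0], "jaw": 0},
    {"xyz": [-0.3, 0.5, -0.8], "rot": [0, 0, 0], "jaw": 0},
  ],
)

```text
clock: 13.7
ee_pos: [0.4767, 0.0045, 0.1691]
tcp_rot: [-3.141, -0.002, 0.037]
ft_force: [0.4, -1.0, 0.6]
finger_gap: 0.0008
finger_force: 0.0
```

>>> apply_moves(
  motion=[
    {"xyz": [0, 1, 0], "rot": [0, 0, 0], "jaw": 0},
    {"xyz": [0, 1, 0], "rot": [0, 0, 0], "jaw": 0},
    {"xyz": [0, 1, 0], "rot": [0, 0, 0], "jaw": 0},
    {"xyz": [0, 1, 0], "rot": [0, 0, 0], "jaw": 0},
    {"xyz": [0, 0, 0], "rot": [0, 0, 0], "jaw": 0},
  ],
)

```text
clock: 14.32
ee_pos: [0.4833, -0.2019, 0.1683]
tcp_rot: [3.138, -0.002, 0.026]
ft_force: [-0.4, 0.9, 0.5]
finger_gap: 0.0002
finger_force: 0.0
```

```bash
python3 -c "
from h import *
mould([-.08,-.0,.15]);tof(-.162,.044,.02)"
```

```text
area 2456 err 0.04 mould F [-0.0699  0.0036] deg 8.18 corners [[-0.093, -0.081], [-0.116, 0.078], [-0.024, -0.071], [-0.047, 0.088]]
t 14.43 tool in F [-0.1867 -0.176  -0.0054] z 0.1681 units [ 0.47 -4.4   1.68] rotz -0.06 gap 0.0004 rp [ 3.141e+00 -1.000e-03]
```

The mould is 8° from square with its nearest corner 24 mm from the wood. Next is a push with both opened fingertips on its long side, which squares it further while it is still clear of the fence.

>>> apply_moves(
  motion=[
    {"xyz": [0, -0.9, 0], "rot": [0, 0, -0.06], "jaw": 1},
    {"xyz": [0, -0.9, 0], "rot": [0, 0, 0], "jaw": 1},
    {"xyz": [0, -0.9, 0], "rot": [0, 0, 0], "jaw": 1},
    {"xyz": [0, -0.9, 0], "rot": [0, 0, 0], "jaw": 1},
    {"xyz": [0, 0, 0.8], "rot": [0, 0, 0], "jaw": 1},
    {"xyz": [0, 0, 0.8], "rot": [0, 0, 0], "jaw": 1},
    {"xyz": [0, 0, 0], "rot": [0, 0, 0], "jaw": 1},
  ],
)

```text
clock: 15.3
ee_pos: [0.4746, -0.0148, 0.0862]
tcp_rot: [-3.141, 0.005, 0.042]
ft_force: [-0.2, 0.9, 0.0]
finger_gap: 0.0682
finger_force: 0.0
```

```bash
python3 -c "
from h import *
tof(-.110,.003,.02)"
```

```text
t 15.3 tool in F [-0.1888  0.0064  0.0046] z 0.0862 units [1.58 0.07 0.04] rotz 0.05 gap 0.0682 rp [-3.141  0.005]
```

>>> apply_moves(
  motion=[
    {"xyz": [0.4, 0.03, 0], "rot": [0, 0, 0.05], "jaw": 1},
    {"xyz": [0.4, 0.03, 0], "rot": [0, 0, 0], "jaw": 1},
    {"xyz": [0.3, 0, 0], "rot": [0, 0, 0], "jaw": 1},
    {"xyz": [0.1, 0, 0], "rot": [0, 0, 0], "jaw": 1},
    {"xyz": [0.1, 0, 0], "rot": [0, 0, 0], "jaw": 1},
    {"xyz": [0.1, 0, 0], "rot": [0, 0, 0], "jaw": 1},
    {"xyz": [0.1, 0, 0], "rot": [0, 0, 0], "jaw": 1},
    {"xyz": [0.1, 0, 0], "rot": [0, 0, 0], "jaw": 1},
    {"xyz": [0, 0, 0], "rot": [0, 0, 0], "jaw": 1},
    {"xyz": [0, 0, 0], "rot": [0, 0, 0], "jaw": 1},
  ],
)

```text
clock: 16.55
ee_pos: [0.555, -0.0155, 0.0878]
tcp_rot: [-3.141, 0.003, 0.037]
ft_force: [-5.0, 2.6, 0.9]
finger_gap: 0.088
finger_force: 2.2
```

```bash
python3 -c "
from h import *
tof(-.110,.003,.02);mould([-.06,-.0,.02])
b=bot.capture('scene')
a=bot.capture('top')
cv2.imwrite('pics/two2.png',np.hstack([cv2.resize(a['img'][170:370,260:460],(400,400)),cv2.resize(b['img'][130:330,180:380],(400,400))])[:,:,::-1])"
```

```text
t 16.55 tool in F [-0.1085  0.0026 -0.0013] z 0.0878 units [-0.03 -0.01  0.08] rotz -0.01 gap 0.088 rp [-3.141e+00  3.000e-03]
area 6119 err 0.333 mould F [-0.1063 -0.0196] deg -67.47 corners [[-0.194, -0.018], [-0.046, 0.043], [-0.167, -0.083], [-0.019, -0.021]]
```

View pics/two2.png

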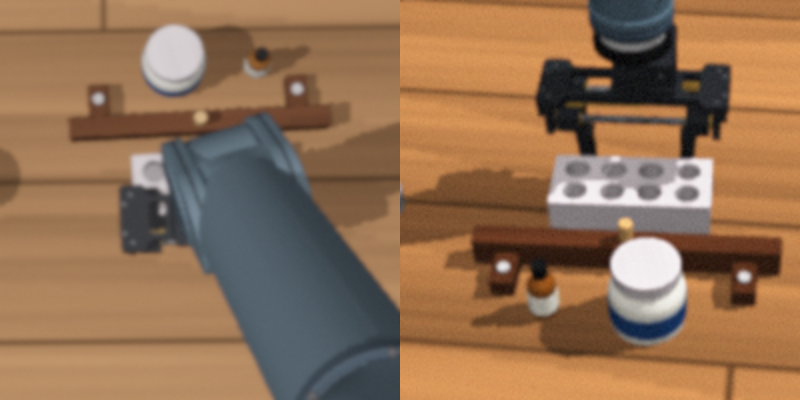

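The arm hides the mould from the top camera. The scene view shows the mould nearly square with both fingertips behind it and a gap still open to the fence. I'll back off and measure.

>>> apply_moves(
  motion=[
    {"xyz": [-0.6, 0, 0], "rot": [0, 0, 0], "jaw": 1},
    {"xyz": [-0.4, 0, -0.8], "rot": [0, 0, 0], "jaw": 1},
    {"xyz": [-0.3, 0.5, -0.8], "rot": [0, 0, 0], "jaw": 1},
    {"xyz": [0, 1, 0], "rot": [0, 0, 0], "jaw": 0},
    {"xyz": [0, 1, 0], "rot": [0, 0, 0], "jaw": 0},
    {"xyz": [0, 1, 0], "rot": [0, 0, 0], "jaw": 0},
    {"xyz": [0, 0.6, 0], "rot": [0, 0, 0], "jaw": 0},
    {"xyz": [0, 0, 0], "rot": [0, 0, 0], "jaw": 0},
  ],
)

```text
clock: 17.75
ee_pos: [0.4984, -0.227, 0.1682]
tcp_rot: [3.14, -0.001, 0.03]
ft_force: [0.4, -0.0, 0.5]
finger_gap: 0.0402
finger_force: 0.0
```

```bash
python3 -c "
from h import *
mould([-.06,-.0,.02]);mould([-.06,-.0,.02]);tof(-.162,.044,.02)"
```

```text
area 2468 err 0.041 mould F [-0.0608  0.0001] deg 0.64 corners [[-0.095, -0.08], [-0.097, 0.08], [-0.025, -0.08], [-0.027, 0.08]]
area 2466 err 0.04 mould F [-0.0607  0.0001] deg 0.59 corners [[-0.095, -0.08], [-0.097, 0.08], [-0.025, -0.08], [-0.027, 0.08]]
t 17.95 tool in F [-0.1722 -0.2017 -0.0008] z 0.1679 units [ 0.2  -4.91  1.68] rotz -0.01 gap 0.0243 rp [-3.141 -0.   ]
```

>>> apply_moves(
  motion=[
    {"xyz": [0, -1, 0], "rot": [0, 0, 0], "jaw": 1},
    {"xyz": [0, -1, 0], "rot": [0, 0, 0], "jaw": 1},
    {"xyz": [0, -1, 0], "rot": [0, 0, 0], "jaw": 1},
    {"xyz": [0, -1, 0], "rot": [0, 0, 0], "jaw": 1},
    {"xyz": [0, 0, 0.8], "rot": [0, 0, 0], "jaw": 1},
    {"xyz": [0, 0, 0.8], "rot": [0, 0, 0], "jaw": 1},
    {"xyz": [0, 0, 0], "rot": [0, 0, 0], "jaw": 1},
    {"xyz": [0, 0, 0], "rot": [0, 0, 0], "jaw": 1},
  ],
)

```text
clock: 18.95
ee_pos: [0.4923, -0.0231, 0.0888]
tcp_rot: [-3.141, -0.001, 0.036]
ft_force: [-0.1, -0.3, -0.2]
finger_gap: 0.0881
finger_force: 0.0
```

```bash
python3 -c "
from h import *
tof(-.086,0,.02)"
```

```text
t 18.95 tool in F [-0.1714 -0.0027 -0.0018] z 0.0888 units [ 1.71 -0.06  0.1 ] rotz -0.02 gap 0.0881 rp [-3.141e+00 -1.000e-03]
```

>>> apply_moves(
  motion=[
    {"xyz": [0.4, -0.06, 0.02], "rot": [0, 0, -0.02], "jaw": 1},
    {"xyz": [0.4, 0, 0], "rot": [0, 0, 0], "jaw": 1},
    {"xyz": [0.3, 0, 0], "rot": [0, 0, 0], "jaw": 1},
    {"xyz": [0.1, 0, 0], "rot": [0, 0, 0], "jaw": 1},
    {"xyz": [0.1, 0, 0], "rot": [0, 0, 0], "jaw": 1},
    {"xyz": [0.1, 0, 0], "rot": [0, 0, 0], "jaw": 1},
    {"xyz": [0.1, 0, 0], "rot": [0, 0, 0], "jaw": 1},
    {"xyz": [0.1, 0, 0], "rot": [0, 0, 0], "jaw": 1},
    {"xyz": [0.08, 0, 0], "rot": [0, 0, 0], "jaw": 1},
    {"xyz": [0, 0, 0], "rot": [0, 0, 0], "jaw": 1},
  ],
)

```text
clock: 20.2
ee_pos: [0.5727, -0.018, 0.0864]
tcp_rot: [3.141, 0.006, 0.037]
ft_force: [-6.5, -0.0, 4.1]
finger_gap: 0.088
finger_force: 3.4
```

```bash
python3 -c "
from h import *
tof(-.083,0,.02);print(bot.state()['ft_force'].round(1))"
```

```text
t 20.2 tool in F [-0.0909 -0.0006 -0.0012] z 0.0864 units [ 0.16 -0.01  0.05] rotz -0.01 gap 0.088 rp [3.141 0.006]
[-6.5 -0.   4.1]
```

>>> apply_moves(
  motion=[
    {"xyz": [0.04, 0, 0], "rot": [0, 0, 0], "jaw": 1},
    {"xyz": [0.04, 0, 0], "rot": [0, 0, 0], "jaw": 1},
    {"xyz": [0.04, 0, 0], "rot": [0, 0, 0], "jaw": 1},
    {"xyz": [0, 0, 0], "rot": [0, 0, 0], "jaw": 1},
  ],
)

```text
clock: 20.7
ee_pos: [0.5782, -0.0178, 0.0864]
tcp_rot: [3.141, 0.007, 0.037]
ft_force: [-7.3, -0.2, 5.3]
finger_gap: 0.0884
finger_force: 4.2
```

>>> apply_moves(
  motion=[
    {"xyz": [0.03, 0, 0], "rot": [0, 0, 0], "jaw": 1},
    {"xyz": [0.03, 0, 0], "rot": [0, 0, 0], "jaw": 1},
    {"xyz": [0, 0, 0], "rot": [0, 0, 0], "jaw": 1},
  ],
)

```text
clock: 21.08
ee_pos: [0.581, -0.0177, 0.0864]
tcp_rot: [3.141, 0.008, 0.037]
ft_force: [-7.9, -0.5, 5.1]
finger_gap: 0.0881
finger_force: 4.3
```

```bash
python3 -c "
from h import *
tof(-.083,0,.02)"
```

```text
t 21.07 tool in F [-0.0825 -0.0006 -0.0011] z 0.0864 units [-0.01 -0.01  0.05] rotz -0.01 gap 0.0881 rp [3.141 0.008]
```

Contact isn't showing in the force yet, so I'll advance in steps of about 1 mm.

>>> apply_moves(
  motion=[
    {"xyz": [0.03, 0, 0], "rot": [0, 0, 0], "jaw": 1},
    {"xyz": [0, 0, 0], "rot": [0, 0, 0], "jaw": 1},
  ],
)

```text
clock: 21.32
ee_pos: [0.5814, -0.0177, 0.0863]
tcp_rot: [3.14, 0.01, 0.037]
ft_force: [-12.9, -0.0, 10.4]
finger_gap: 0.0884
finger_force: 6.3
```

>>> apply_moves(
  motion=[
    {"xyz": [0.03, 0, 0], "rot": [0, 0, 0], "jaw": 1},
    {"xyz": [0, 0, 0], "rot": [0, 0, 0], "jaw": 1},
  ],
)

```text
clock: 21.58
ee_pos: [0.5816, -0.0177, 0.0861]
tcp_rot: [3.14, 0.013, 0.037]
ft_force: [-16.0, -0.1, 13.4]
finger_gap: 0.0881
finger_force: 8.3
```

```bash
python3 -c "
from h import *
tof(-.083,0,.02)
b=bot.capture('scene');cv2.imwrite('pics/s3.png',cv2.resize(b['img'][180:290,210:380],None,fx=4.5,fy=4.5,interpolation=cv2.INTER_CUBIC)[:,:,::-1])"
```

```text
t 21.57 tool in F [-0.082  -0.0006 -0.0011] z 0.0861 units [-0.02 -0.01  0.04] rotz -0.01 gap 0.0881 rp [3.14  0.013]
```

View pics/s3.png

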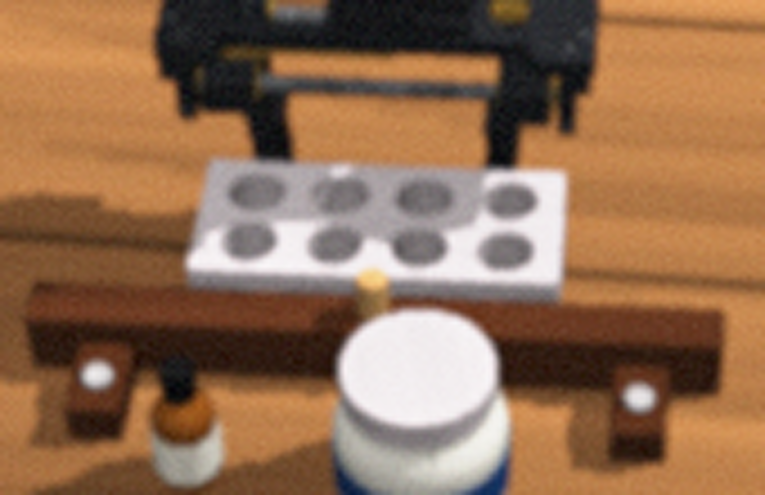

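The scene crop shows the mould against the fence: its front edge is parallel to the wood, with no visible gap, and the dowel is near mid-length. The force rose from 8 to 16 N while the tool stalled. One last light press, then I'll retract and check.

>>> apply_moves(
  motion=[
    {"xyz": [0.03, 0, 0], "rot": [0, 0, 0], "jaw": 1},
    {"xyz": [0, 0, 0], "rot": [0, 0, 0], "jaw": 1},
    {"xyz": [-0.3, 0, 0], "rot": [0, 0, 0], "jaw": 1},
    {"xyz": [-0.7, 0, 0], "rot": [0, 0, 0], "jaw": 1},
    {"xyz": [-0.5, 0, -0.8], "rot": [0, 0, 0], "jaw": 1},
    {"xyz": [0, 0.8, -0.8], "rot": [0, 0, 0], "jaw": 1},
    {"xyz": [0, 1, 0], "rot": [0, 0, 0], "jaw": 1},
    {"xyz": [0, 1, 0], "rot": [0, 0, 0], "jaw": 1},
    {"xyz": [0, 1, 0], "rot": [0, 0, 0], "jaw": 1},
    {"xyz": [0, 1, 0], "rot": [0, 0, 0], "jaw": 1},
  ],
)

```text
clock: 22.88
ee_pos: [0.5226, -0.2614, 0.1672]
tcp_rot: [3.141, -0.0, 0.037]
ft_force: [1.1, -0.2, 0.2]
finger_gap: 0.0882
finger_force: 0.0
```

```bash
python3 -c "
from h import *
mould([-.035,-.0,.0]);mould([-.035,0,0])
p=bot.capture('top');b=bot.capture('scene')
cv2.imwrite('pics/f.png',np.vstack([cv2.resize(a,None,fx=4.5,fy=4.5,interpolation=cv2.INTER_CUBIC) for a in(p['img'][200:265,285:435],b['img'][190:255,220:370])])[:,:,::-1])
for t,z in(('tin',.022),('cup',.04),('jar',.04)):
  for r in bot.look_for(p,t)[:1]: print(t,unproj(p,[r['point']],z)[0].round(3))"
```

```text
area 2485 err 0.044 mould F [-0.0352 -0.0003] deg 0.06 corners [[-0.07, -0.08], [-0.07, 0.08], [-0.0, -0.08], [-0.0, 0.08]]
area 2481 err 0.043 mould F [-0.0353 -0.0003] deg 0.12 corners [[-0.07, -0.08], [-0.07, 0.08], [-0.0, -0.08], [-0.0, 0.08]]
tin [ 0.618 -0.279  0.022]
cup [0.595 0.316 0.04 ]
jar [0.738 0.015 0.04 ]
```

View pics/f.png

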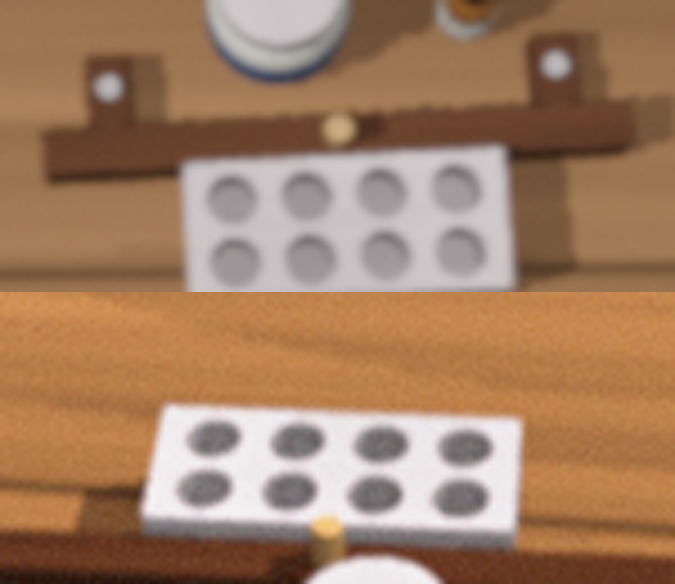

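The mould is flush and square in both views. The dowel sits near the middle (crop pixel 339 against 344 between the mould corners), so I'll check the centring at sub-pixel level.

Run:
```python
from h import *
def toF(w): return fr(F,[w[0],w[1],0])[:2]*1000
def W(x,y,z): 
    c,s=np.cos(F[2]),np.sin(F[2]);return [F[0]+c*x-s*y,F[1]+s*x+c*y,z]
def edge(p,ch,A,B,lo,hi):  # sample along fence-y line at fence x,z; return y (mm) of half-level crossings
    ys=np.arange(lo,hi,.0003);out=[]
    for x in A:
        uv=proj(p,np.array([W(x,y,B) for y in ys])).astype(np.float32)
        v=cv2.remap(ch,uv[:,0].reshape(1,-1),uv[:,1].reshape(1,-1),cv2.INTER_LINEAR)[0]
        h=(np.median(v[:15])+np.median(v[-15:]))/2
        out.append(ys[np.where(np.diff(np.sign(v-h)))[0]].mean()*1000)
    return np.median(out).round(2)
for n in('top','scene'):
    p=bot.capture(n);im=p['img'].astype(np.float32);hsv=cv2.cvtColor(p['img'],cv2.COLOR_RGB2HSV)
    sat=hsv[...,1].astype(np.float32);r=im[...,0];b=im[...,2]
    xs=np.arange(-.06,-.01,.004)
    m=[edge(p,b,xs,.042,-.095,-.065),edge(p,b,xs,.042,.065,.095)]
    d=[edge(p,r,[.010,.012,.014],.054,-.018,.0),edge(p,r,[.010,.012,.014],.054,.0,.018)]
    f=[edge(p,b,[.008,.012,.016],.032,-.165,-.135),edge(p,b,[.008,.012,.016],.032,.135,.165)]
    print(n,'mould',m,np.mean(m),'dowel',d,np.mean(d),'fence',f,np.mean(f))
```

```text
top mould [np.float64(-81.5), np.float64(82.1)] 0.29999999999999716 dowel [np.float64(-6.0), np.float64(9.0)] 1.5 fence [np.float64(-148.8), np.float64(150.9)] 1.0499999999999972
scene mould [np.float64(-80.6), np.float64(82.1)] 0.75 dowel [np.float64(-5.1), np.float64(9.3)] 2.1000000000000005 fence [np.float64(-147.3), np.float64(151.8)] 2.25
```

Both cameras put the mould flush and about 1–1.5 mm from the dowel's centre, and the arm is clear of everything. Handing in.

```bash
python3 -c "
from station import bot
print(bot.sign_off())"
```

```text
the job is handed in; nothing more can be done
None
```

The mould now lies flush against the fence, within about 0.1° of square and 1–1.5 mm off the dowel's middle; it was squared to about 0.6° before it touched, pushed only with the fingertips, and no bystander was touched (the tin re-measured 9 mm off, probably because the gripper half hid it), in about 23 s.

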